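# Close the extraction vent flap with the hook pole

### The arm

A 7-joint arm with a two-finger parallel gripper is mounted at the origin on a cart in front of the work surface, level with it; the furniture and walls round the work are solid. World frame = base frame: x ahead of the robot, y to its left, z up, the work surface at z = 0. Lengths are in mm, angles in rad, forces in N, time in s.
With the tool pointing down it reaches from about 425 to 950 mm from the base axis. Payload 16.7 kg.
Tool frame: the origin (TCP) lies at the very end of the fingers, on their centre line; the grasp point (between the pads) lies 19 mm behind it; z points along the fingers, y is the line along which they close (so a half turn about z gives the same grasp; the last joint's range is limited). The gripper opens to 94 mm and grips with 3 to 60 N. Pads are 16 mm wide; open, the fingers measure 119 mm over their backs; the gripper's body (75 mm by 177 mm) begins 78 mm behind the grasp point.
Start: joints at [-0.149, 0.426, 0.074, 1.606, -0.034, 1.111, -0.067], TCP at [674.961, -0.017, 169.267] pointing down, gripper open.
Joint ranges: [-2.85, 2.85], [-0.5, 2.14], [-1.23, 1.37], [0.21, 2.46], [-1.02, 4.16], [0.16, 2.05], [-2.73, 2.73]. Speed limits (rad/s): [1.89, 1.89, 2.39, 2.39, 3.01, 3.01, 3.01].

### API

Orientations are given as a 3x3 rotation matrix whose columns are the frame's x, y, z axes.
In Python, from bench import ctrl gives the robot as it stands. The module is installed in compiled form; this text tells all that it offers.
- The arm moves only by the tool drive_tool, never from a script. Its argument "deltas" is a list that holds one entry, the list of rows, each a list of 7 numbers: the shift along the tool's x, y, z in units of 25 mm (1.0 is 25 mm), then the turn, a rotation vector about the tool's x, y, z in units of 5 degrees (1.0 is 5 degrees), then the finger opening in mm, from 0 to 94. In form: [[[tx, ty, tz, ax, ay, az, gripper], ...]]. A call has 1 to 12 rows; each row shifts and turns the commanded pose from where the row before left it, along the tool's axes as they then stand; what a row does not reach is not made up. A row lasts 1/12 s, in which the tool goes at most 41.7 mm and 7.16 degrees, less where a joint would pass 70% of its speed; a pose out of reach is approached as far as the arm can. A call is refused whole if a number of a shift passes 1 or a number of a turn 1, either way. A call with a gripper value outside its range is refused whole. The fingers move at their own pace and stop on an object; "force" is the grip in N (left out, the last holds). Time passes only in rows, so rows that do not move let the fingers close. It gives the time, the measured TCP pose, the force, the opening and the grip force at its end, in the units of the state.
- ctrl.sense(): the state, without advancing time (a new reading comes with each control period).
- ctrl.camera(name): name is "scene" or "side" or "wrist"; returns a dict with "image" (480x640x3 uint8, red, green, blue), "mtx" (3x3 intrinsics, pixels), "k1" (the pictures are not rectified: a ray, as slopes to the right and down, at radius r is drawn at 1 + k1 r^2 times it, then the intrinsics apply), "R" (3x3) and "t" (3): a world point X has camera coordinates R X + t. Camera axes: x right, y down, z forward; pixel columns grow to the right and rows downward; lengths in mm; the calibration is good to about 2 mm. A picture is of the moment at which its call begins. There is no depth.
- ctrl.hand_in(): hands the job in; it is judged then, once.
The state is a dict: "time_s": time; "qpos": joint angles; "dq": joint speeds; "tau": joint torques, N m; "eef_pos": TCP position; "orientation": TCP orientation; "ft_force": force on the tool from outside, world axes, zero at the start; "wrist_torque": the same for the moment, N m; "width": finger opening in mm; "finger_force": force on a finger pad.
Only numpy, scipy, OpenCV 4.12 (cv2) and the standard library are available. Lean on these libraries where they do the work, as an engineer would, in place of code of your own. Each camera call takes 0.05 s, during which the arm holds its last target. There are 200 camera calls.

### The job

The vent flap of the dust-extraction inlet box has been left standing open. Take the hook pole from its stand, hook its prong into the ring eye on the flap's free edge, swing the flap shut without slamming it and press it down gently through the eye until the spring catch clicks and it lies fully home; then unhook the pole and hang it back on its fork. Touch the flap only with the pole, never force it, and leave the wooden slat, the whetstone and the oil can where they are.

Things in the scene. Friction and masses are not known exactly. Their poses are not given: they have to be found in the camera images.
- inlet_box: grey sheet-metal box fixed to the table, 150 (x) x 200 (y) x 90 mm high, open on top, steel duct stub out of its back (+x). Origin under it at table level, 68 mm behind its front wall; z up, x from front to back. The flap's hinge axis runs parallel to y, 70 mm behind the origin (+x), 95 mm high.
- flap (a joint): flap angle, rad: 1.57 upright, 1.9 fully back, 0 level. Stiff damped hinge (0.2 N m): it stays where left. Shut, it rests on a rigid stop in the catch, whose height is set anew each time: shut may be anything from 0 to 0.1. Some 0.06 above that the catch resists; 8 to 12 N straight down at the eye gets past it, and it snaps in over the last 2 mm. Let go earlier, it stands ajar.
- flap_hinge (a point): middle of the flap's hinge axis; axes of the flap: y along the hinge, x from the free edge to the hinge, z out of the outer face (up when shut). Flap 142 mm long, 196 wide, 6 thick, grey.
- eye (a point): centre of the steel ring eye at the middle of the flap's free edge, 160 mm from the hinge axis towards -x of the flap; 5 mm wire, 24 mm clear inside; its hole runs along y, parallel to the hinge. Axes as flap_hinge. 255 mm above the table with the flap upright, 95 to 111 mm when shut. More than 24 N between pole and flap is forcing it.
- hook_pole: hook pole, about 0.16 kg, hanging upright in the fork: square wooden handle 24 x 24 mm, 155 to 235 mm above the origin; steel collar 36 mm across at 150 to 155 mm; 9 mm shaft below. Origin on the shaft axis at the prong's height, z up. The prong at the foot, 7 mm thick, runs 36 mm to +y; its end turns up to 9.5 mm above the prong's axis.
- hook (a point): middle of the prong, 18 mm along +y from the shaft's axis (the part that lies in the ring when hooked); axes as hook_pole
- collar (a point): centre of the collar's underside, 150 mm above the pole's origin; it rests on the fork when the pole hangs
- pole_stand: dark steel stand fixed to the table; base 130 x 110 x 10 mm, a post 58 mm behind the origin (+x) that carries the fork. Origin at table level under the place where the pole hangs.
- fork (a point): where the collar's underside centre belongs, 200 mm above the table. Two tines along x, 16 mm slot between them, open to -x; they end 26 mm ahead of this point in 5 mm upturned tips (20 to 26 mm ahead): lift the collar clear of the tips and draw the pole out to -x. Axes as pole_stand.
- slat_cross: dark wooden slat lying on the table to the left of the inlet box, 56 x 190 x 18 mm, to be left alone
- whetstone: sharpening stone lying on the table between box and stand, 52 x 160 x 26 mm, to be left alone
- oil_can: pump oil can, 72 x 100 mm, 170 mm tall, standing to the right of the stand, to be left alone
- roller (a joint): how far the catch's sprung roller is pressed back, m: 0 or less when the flap's tongue is clear of it, up to 0.003 as the tongue passes, about 0.0015 when the tongue has snapped in under it and rests. It sits in a small steel bracket (33 x 34 x 27 mm) on the box's front wall, 60 mm to +y of the eye, top 106 to 120 mm above the table, reaching 105 mm ahead of the box's origin.

How it is judged (in metres and radians):
On the way, in this order (a step that is already met when the one before it is completed fails the run):
1. the pole's prong is through the ring eye while the flap stands open (distance between hook and eye below 0.016 m and value of joint flap above 1.2 rad), for 0.2 s.
2. the flap is shut and caught with the prong still in the eye (value of joint flap below 0.115 rad and value of joint roller between 0.0005 and 0.0018 m and distance between hook and eye below 0.018 m), for 0.2 s.
At the end, for the whole second after the job is handed in: The flap is shut and snapped into its catch, resting on the stop (flap under 0.115 rad, roller between 0.5 and 1.8 mm) and the pole hangs upright and at rest on the fork (collar within 14 mm of its place, tilt under 0.12 rad) (value of joint flap below 0.115 rad and value of joint roller between 0.0005 and 0.0018 m and distance between collar and fork below 0.014 m and angle between hook_pole's own z axis and vertical below 0.12 rad and linear speed of hook_pole below 0.03 m/s); the robot touches nothing.
It fails at once if the flap is forced: more than 24 N between pole and flap (contact force between hook_pole and flap above 24 N).
It fails at once if the robot itself touches the flap (contact force between any of the arm, the fingers and flap above 0.5 N).
It fails at once if the flap slams (falls faster than 3 rad/s) (velocity of joint flap below -3 rad/s).
It fails at once if the wooden slat, whetstone or oil can is disturbed (distance of any of slat_cross, whetstone, oil_can from where it was at the start of the episode above 0.02 m).
It also fails if it takes over 67 s, if anything falls off the work surface, if the arm or the gripper's body presses on something with over 40 N, if the wrist force passes 120 N, or if a joint passes its speed limit or range.

## Working session

There is one attempt and no reset: what is moved stays moved. The work goes in short steps, Python scripts to look and compute and a tool call to move; the robot and the scene stay as the last step left them, time stands still between calls to the robot, and variables do not carry over. Pictures are saved under pics/ and viewed, at most 10 in all, crops included, and the job is handed in when it is done.

Besides the shell and the picture viewer there is one more tool, called after "Emit:" as name([rows], argument=value, ...), one row to a line, values as JSON. drive_tool: Moves the arm, as the interface text tells. Its arguments: {"type":"object","properties":{"deltas":{"type":"array","items":{"type":"array","items":{"type":"array","items":{"type":"number"}}}},"force":{"type":"number"}},"required":["deltas"]}

```bash
mkdir -p pics; cat > h.py <<'E'
import numpy as np, cv2
from bench import ctrl
np.set_printoptions(precision=4,suppress=True)
def ray(c,u,v):
    K=np.array(c["mtx"]);d=np.array([(u-K[0,2])/K[0,0],(v-K[1,2])/K[1,1]]);s=d.copy()
    for _ in range(20): s=d/(1+c["k1"]*(s@s))
    R=np.array(c["R"]);t=np.array(c["t"]).ravel()
    r=R.T@np.array([s[0],s[1],1]);return -R.T@t,r/np.linalg.norm(r)
def onplane(c,u,v,z):
    o,r=ray(c,u,v);return o+r*(z-o[2])/r[2]
def proj(c,X):
    K=np.array(c["mtx"]);p=np.array(c["R"])@np.array(X,float)+np.array(c["t"]).ravel();s=p[:2]/p[2];s=s*(1+c["k1"]*(s@s))
    return np.array([K[0,0]*s[0]+K[0,2],K[1,1]*s[1]+K[1,2]])
def tri(*obs):
    A=np.zeros((3,3));b=np.zeros(3)
    for c,u,v in obs:
        o,r=ray(c,u,v);P=np.eye(3)-np.outer(r,r);A+=P;b+=P@o
    return np.linalg.solve(A,b)
def save(n,c): cv2.imwrite(n,cv2.cvtColor(c["image"],cv2.COLOR_RGB2BGR))
E
python3 - <<'E'
from h import *
import pickle
s=ctrl.sense();print(s)
d={}
for n in("scene","side","wrist"):
    c=ctrl.camera(n);d[n]=c;save(f"pics/{n}0.png",c);print(n,c["mtx"],c["k1"],-np.array(c["R"]).T@np.array(c["t"]).ravel(),np.array(c["R"]))
pickle.dump(d,open("c0.pkl","wb"))
E
```

```text
{'time_s': 0.0, 'qpos': array([-0.1495,  0.4267,  0.0739,  1.6066, -0.0341,  1.1107, -0.0671]), 'dq': array([ 0.0012, -0.002 ,  0.    ,  0.0003,  0.0004,  0.0003,  0.0005]), 'tau': array([ -0.0041, -93.5844,   3.6646, -45.4201,  -0.0489,   0.0202,
        -0.0001]), 'eef_pos': array([674.5209,  -0.0642, 168.5607]), 'orientation': array([[ 0.0001,  1.    , -0.0013],
       [ 1.    , -0.0001, -0.0001],
       [-0.0001, -0.0013, -1.    ]]), 'ft_force': array([ 0.0426, -0.2638, -0.3508]), 'wrist_torque': array([-0.0135,  0.0176,  0.0084]), 'finger_force': 0.0, 'width': 93.71500473790286}
scene [[456.009    0.     316.8956]
 [  0.     456.009  241.8221]
 [  0.       0.       1.    ]] -0.0867095309658945 [-480.2261 -619.3675  700.3559] [[ 0.5394 -0.8417 -0.0257]
 [-0.3734 -0.2117 -0.9032]
 [ 0.7547  0.4968 -0.4285]]
side [[577.7361   0.     313.6733]
 [  0.     577.7361 238.4623]
 [  0.       0.       1.    ]] -0.01400867119216005 [ 470.3835 1398.2309 1111.7133] [[-0.9997 -0.0168 -0.0181]
 [ 0.0045  0.5964 -0.8026]
 [ 0.0243 -0.8025 -0.5962]]
wrist [[334.685    0.     317.8865]
 [  0.     334.685  241.0251]
 [  0.       0.       1.    ]] 0.0003999973314433705 [675.8412  69.5456 384.4714] [[ 1.      0.0012 -0.0031]
 [ 0.0019 -0.9704  0.2413]
 [-0.0028 -0.2413 -0.9704]]
```

View pics.

View pics/scene0.png

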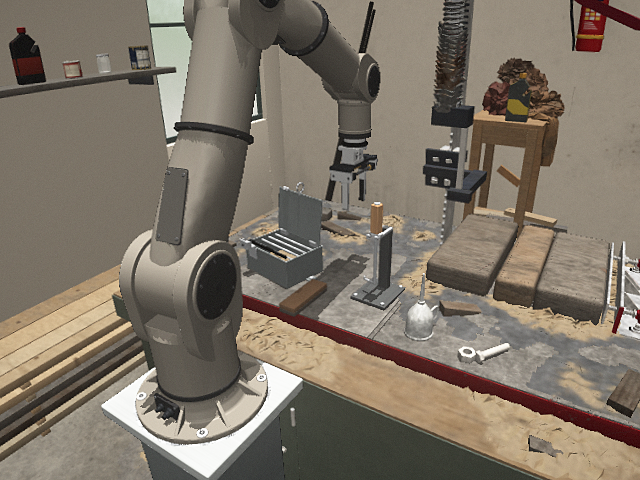

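View pics/side0.png

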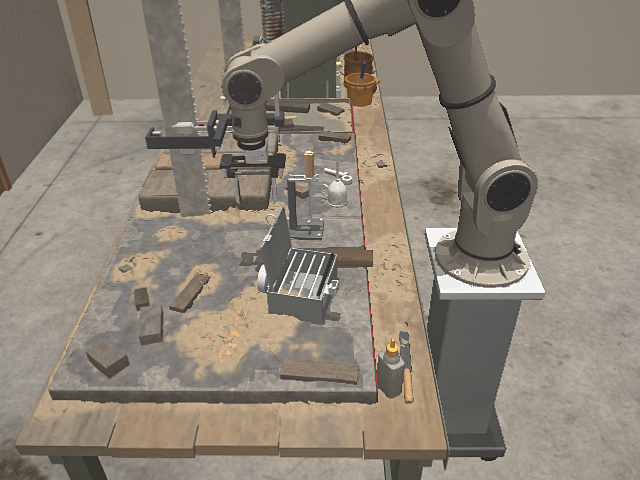

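```bash
python3 - <<'E'
from h import *
import pickle
d=pickle.load(open("c0.pkl","rb"))
for n,(x,y) in dict(scene=(235,170),side=(225,142)).items():
    im=cv2.cvtColor(d[n]["image"],cv2.COLOR_RGB2BGR)[y:y+150,x:x+200]
    cv2.imwrite(f"pics/{n}0c.png",cv2.resize(im,(800,600),interpolation=cv2.INTER_CUBIC))
E
```

```text
(no output)
```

View pics/scene0c.png

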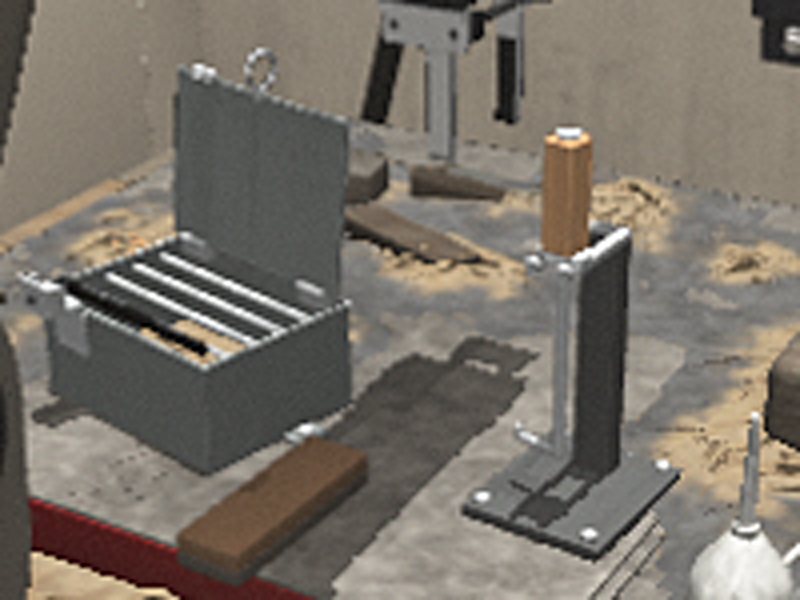

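View pics/side0c.png

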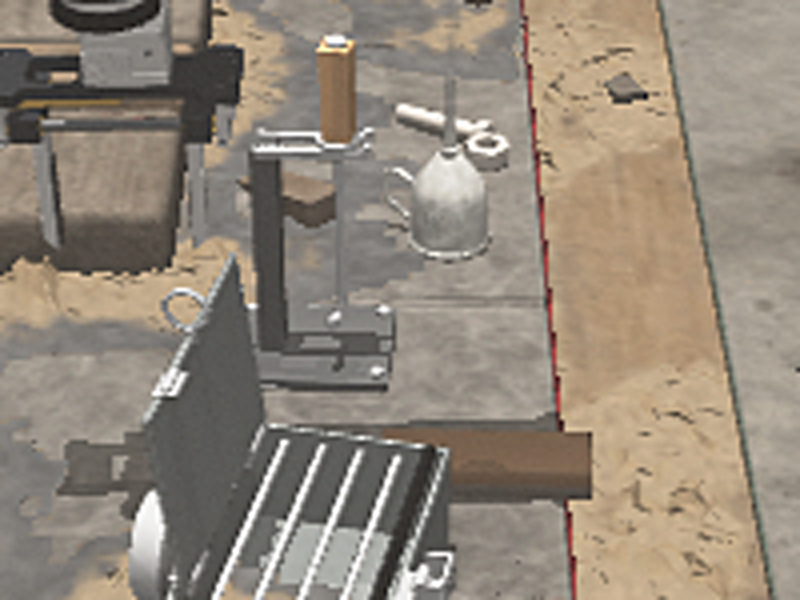

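```bash
python3 - <<'E'
from h import *
import pickle
d=pickle.load(open("c0.pkl","rb"));S,D=d["scene"],d["side"]
s=lambda u,v:(235+u/4-.375,170+v/4-.375)
e=lambda u,v:(225+u/4-.375,142+v/4-.375)
print("eye",tri((S,*s(261,68)),(D,*e(184,310))))
print("handle top",tri((S,*s(568,133)),(D,*e(336,40))),"handle bot",tri((S,*s(566,250)),(D,*e(339,140))))
print("box z0 front-y",onplane(S,*s(208,472),0),"back-y",onplane(S,*s(350,405),0))
for n,p in dict(fr=(208,368),br=(350,300),bl=(185,237)).items(): print("top90",n,onplane(S,*s(*p),90))
for n,p in dict(br=(265,430),fr=(450,450)).items(): print("side top90",n,onplane(D,*e(*p),90))
print("stand z10: left front",onplane(S,*s(463,508),10),"front-y",onplane(S,*s(598,550),10),"back-y",onplane(S,*s(680,470),10))
print("flap top corners",tri((S,*s(180,68)),(D,*e(147,418))),tri((S,*s(349,122)),(D,*e(236,256))))
print("elbow h53",onplane(S,*s(563,450),50),"tip",onplane(S,*s(519,432),50))
print("tines tips",onplane(S,*s(568,268),200),onplane(S,*s(533,262),200),onplane(D,*e(368,148),200),onplane(D,*e(370,132),200))
print("stand side z10",[onplane(D,*e(*p),10) for p in((390,357),(388,382))])
E
```

```text
eye [618.3598 159.7368 253.6891]
handle top [ 525.3798 -146.3846  286.5849] handle bot [ 525.989  -146.1158  202.0553]
box z0 front-y [441.6971  99.7037   0.    ] back-y [581.3171  62.6998   0.    ]
top90 fr [440.1377  92.4608  90.    ]
top90 br [585.9106  63.3767  90.    ]
top90 bl [620.4248 247.6621  90.    ]
side top90 br [577.2118  74.3145  90.    ]
side top90 fr [443.6604  98.5861  90.    ]
stand z10: left front [479.5332 -95.1079  10.    ] front-y [ 478.8621 -199.573    10.    ] back-y [ 603.311  -206.5404   10.    ]
flap top corners [635.3128 251.5787 234.6401] [591.6393  64.1139 233.8435]
elbow h53 [ 524.9784 -149.3455   50.    ] tip [ 532.0675 -111.2128   50.    ]
tines tips [ 504.7084 -157.8796  200.    ] [ 501.9065 -133.8182  200.    ] [ 503.6098 -137.4778  200.    ] [ 502.3621 -161.6983  200.    ]
stand side z10 [array([ 488.4216, -125.8748,   10.    ]), array([489.8524, -91.6747,  10.    ])]
```

Emit:
drive_tool([
  [[0, 0, -0.9, 0, 0, 0, 94], [0, 0, -0.9, 0, 0, 0, 94], [0, 0, -0.9, 0, 0, 0, 94], [0, 0, -0.9, 0, 0, 0, 94], [-0.5, -0.5, -0.9, 0, 0, 0, 94], [-0.9, -0.9, -0.9, 0, 0, 0, 94], [-0.9, -0.9, -0.3, 0, 0, 0, 94], [-0.9, -0.9, 0, 0, 0, 0, 94], [-0.9, -0.9, 0, 0, 0, 0, 94], [-0.9, -0.9, 0, 0, 0, 0, 94], [-0.84, -0.96, 0, 0, 0, 0, 94], [0, 0, 0, 0, 0, 0, 94]],
])

```text
time_s: 1.15
eef_pos: [522.1, -150.9, 312.4]
orientation: [[0.006, 1.0, 0.0], [1.0, -0.006, -0.001], [-0.001, 0.0, -1.0]]
ft_force: [0.5, -1.4, 0.2]
width: 93.7
finger_force: 0.0
```

```bash
python3 - <<'E'
from h import *
import pickle
s=ctrl.sense();print(s["eef_pos"],s["orientation"],s["qpos"])
c=ctrl.camera("wrist");S=ctrl.camera("scene");pickle.dump((c,S),open("c1.pkl","wb"));save("pics/w1.png",c)
print(proj(c,[525.5,-146.2,285]),proj(c,[525.5,-146.2,53]))
E
```

```text
[ 522.0655 -150.935   312.4151] [[ 0.0062  1.      0.0001]
 [ 1.     -0.0062 -0.001 ]
 [-0.001   0.0001 -1.    ]] [ 0.0152  0.1056  0.1621  1.7164 -0.0166  1.3208  0.1743]
[321.6034 246.5581] [320.1622 204.4966]
```

View pics/w1.png

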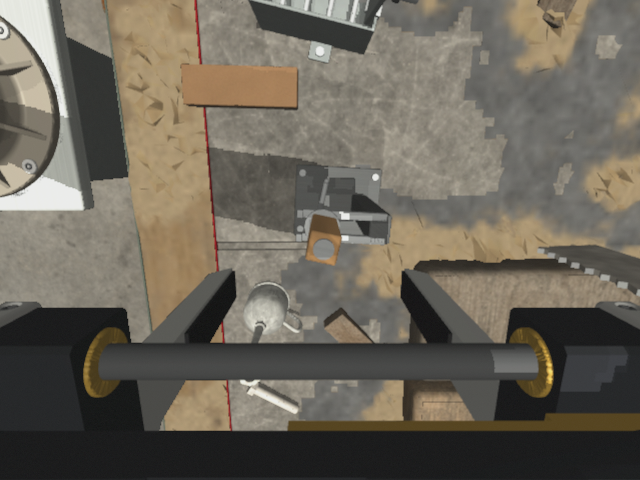

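```bash
python3 - <<'E'
from h import *
import pickle
c,S=pickle.load(open("c1.pkl","rb"))
im=cv2.cvtColor(c["image"],cv2.COLOR_RGB2BGR)[155:275,285:405]
a=cv2.resize(im,(600,600),interpolation=cv2.INTER_CUBIC)
cv2.imwrite("pics/w1c.png",a)
E
```

```text
(no output)
```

View pics/w1c.png

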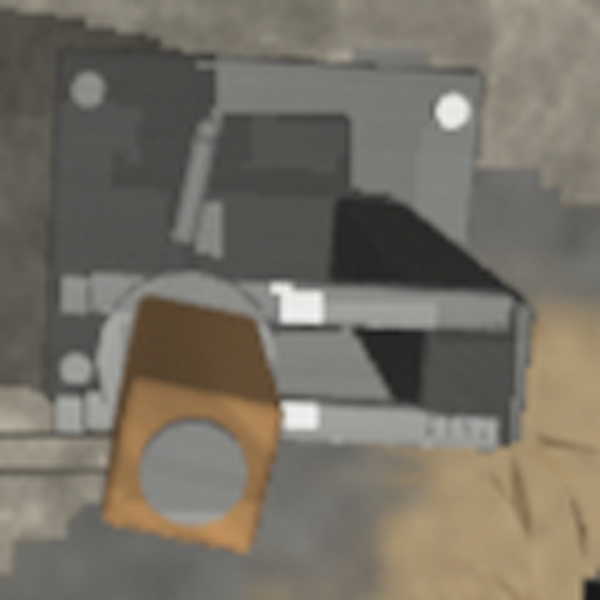

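```bash
python3 - <<'E'
from h import *
import pickle
c,S=pickle.load(open("c1.pkl","rb"))
f=lambda u,v,z:onplane(c,285+u/5-.4,155+v/5-.4,z)
P=np.array([f(u,v,285) for u,v in((135,378),(280,408),(253,552),(104,521))])
print(P,P.mean(0),f(193,472,287))
print([np.arctan2(*(b-a)[[1,0]]) for a,b in((P[0],P[1]),(P[3],P[2]))],[np.arctan2(-(b-a)[0],(b-a)[1]) for a,b in((P[3],P[0]),(P[2],P[1]))])
a,b=f(180,245,50),f(208,122,55);print("prong",a,b,np.arctan2(-(b-a)[0],(b-a)[1]))
a,b=f(300,290,200),f(510,297,200);print("tine",np.arctan2(*(b-a)[[1,0]]))
print("tips",f(75,290,205),f(72,412,205),"holes base",f(88,90,10),f(452,110,10))
E
```

```text
[[ 518.0984 -133.5884  285.    ]
 [ 539.6921 -138.2661  285.    ]
 [ 535.8318 -160.7999  285.    ]
 [ 513.1789 -155.7606  285.    ]] [ 526.7003 -147.1037  285.    ] [ 526.672 -147.559  287.   ]
[np.float64(-0.213326426377566), np.float64(-0.21889145774290011)] [np.float64(-0.21834133836757813), np.float64(-0.1696666247844329)]
prong [ 526.1442 -145.3247   50.    ] [ 534.022  -110.3398   55.    ] -0.22148475008968377
tine -0.03838385889084931
tips [ 504.7926 -133.2329  205.    ] [ 503.7496 -157.6676  205.    ] holes base [ 498.5739 -103.3586   10.    ] [ 609.2921 -109.8823   10.    ]
```

Emit:
drive_tool([
  [[0.16, 0.17, 0, 0, 0, 1, 94], [0, 0, -0.02, 0, 0, 1, 94], [0, 0, 0.3, 0, 0, 0.37, 94], [0, 0, 0.6, 0, 0, 0, 94], [0, 0, 0.6, 0, 0, 0, 94], [0, 0, 0.6, 0, 0, 0, 94], [0, 0, 0.5, 0, 0, 0, 94], [0, 0, 0.3, 0, 0, 0, 94], [0, 0, 0, 0, 0, 0, 94]],
])

```text
time_s: 2.0
eef_pos: [529.9, -141.1, 238.0]
orientation: [[0.204, 0.979, -0.003], [0.979, -0.204, 0.0], [-0.0, -0.003, -1.0]]
ft_force: [-1.1, -0.5, 0.2]
width: 94.2
finger_force: 0.0
```

Emit:
drive_tool([
  [[0, 0, 0, 0, 0, 0, 15], [0, 0, 0, 0, 0, 0, 15], [0, 0, 0, 0, 0, 0, 15], [0, 0, 0, 0, 0, 0, 15], [0, 0, 0, 0, 0, 0, 15], [0, 0, 0, 0, 0, 0, 15], [0, 0, 0, 0, 0, 0, 15], [0, 0, 0, 0, 0, 0, 15], [0, 0, 0, 0, 0, 0, 15], [0, 0, 0, 0, 0, 0, 15]],
], force=60)

```text
time_s: 2.83
eef_pos: [530.2, -142.0, 239.8]
orientation: [[0.205, 0.979, -0.0], [0.979, -0.205, 0.0], [0.0, -0.0, -1.0]]
ft_force: [-0.3, 0.9, 0.0]
width: 30.8
finger_force: 0.0
```

Emit:
drive_tool([
  [[-0.22, -0.11, 0, 0, 0, 0, 31], [0, 0, 0, 0, 0, 0, 31], [0, 0, 0, 0, 0, 0, 31], [0, 0, 0, 0, 0, 0, 15], [0, 0, 0, 0, 0, 0, 15], [0, 0, 0, 0, 0, 0, 15], [0, 0, 0, 0, 0, 0, 15], [0, 0, 0, 0, 0, 0, 15]],
], force=60)

```text
time_s: 3.5
eef_pos: [526.4, -146.8, 239.8]
orientation: [[0.205, 0.979, -0.0], [0.979, -0.205, 0.0], [0.0, -0.0, -1.0]]
ft_force: [-0.4, -0.3, 1.6]
width: 23.3
finger_force: 60.0
```

Emit:
drive_tool([
  [[0, 0, -0.3, 0, 0, 0, 15], [0, 0, -0.3, 0, 0, 0, 15], [0, 0, 0, 0, 0, 0, 15], [0, 0, 0, 0, 0, 0, 15], [-0.06, -0.4, 0, 0, 0, 0, 15], [-0.1, -0.6, 0, 0, 0, 0, 15], [-0.1, -0.6, 0, 0, 0, 0, 15], [-0.1, -0.6, 0, 0, 0, 0, 15], [-0.06, -0.4, 0, 0, 0, 0, 15], [0, 0, 0, 0, 0, 0, 15]],
])

```text
time_s: 4.33
eef_pos: [458.6, -143.9, 254.9]
orientation: [[0.206, 0.979, -0.0], [0.979, -0.206, 0.0], [0.0, -0.0, -1.0]]
ft_force: [1.0, 0.5, -1.3]
width: 23.5
finger_force: 60.0
```

Emit:
drive_tool([
  [[0, 0, -0.4, 0, 0, 0, 15], [0, 0, -0.8, 0, 0, 0, 15], [0, 0, -0.8, 0, 0, 0, 15], [0, 0, -0.8, 0, 0, 0, 15], [0, 0, -0.8, 0, 0, 0, 15], [0, 0, -0.8, 0, 0, 0, 15], [0, 0, -0.8, 0, 0, 0, 15], [0, 0, -0.8, 0, 0, 0, 15], [0, 0, -0.8, 0, 0, 0, 15], [0, 0, -0.4, 0, 0, 0, 15], [0, 0, -0.24, 0, 0, 0, 15], [0, 0, 0, 0, 0, 0, 15]],
])

```text
time_s: 5.33
eef_pos: [461.2, -143.8, 441.6]
orientation: [[0.205, 0.979, 0.001], [0.979, -0.205, -0.0], [0.0, 0.001, -1.0]]
ft_force: [0.9, 0.4, -1.7]
width: 23.3
finger_force: 60.0
```

Emit:
drive_tool([
  [[0.5, 0.2, 0, 0, 0, 0, 15], [0.9, 0.34, 0, 0, 0, 0, 15], [0.95, 0.36, 0, 0, 0, 0, 15], [0.95, 0.36, 0, 0, 0, 0, 15], [0.95, 0.36, 0, 0, 0, 0, 15], [0.95, 0.36, 0, 0, 0, 0, 15], [0.95, 0.36, 0, 0, 0, 0, 15], [0.95, 0.36, 0, 0, 0, 0, 15], [0.95, 0.36, 0, 0, 0, 0, 15], [0.9, 0.32, 0, 0, 0, 0, 15], [0.6, 0.2, 0, 0, 0, 0, 15], [0, 0, 0, 0, 0, 0, 15]],
])

```text
time_s: 6.33
eef_pos: [597.9, 75.5, 438.5]
orientation: [[0.201, 0.98, -0.003], [0.98, -0.201, 0.001], [-0.0, -0.003, -1.0]]
ft_force: [-0.1, 0.5, -1.7]
width: 23.1
finger_force: 60.0
```

```bash
python3 - <<'E'
from h import *
import pickle
s=ctrl.sense();p=s["eef_pos"];print(p,s["qpos"],s["orientation"])
h=p+np.array([0,0,-189.8])
S,D,W=[ctrl.camera(n) for n in("scene","side","wrist")];pickle.dump((S,D,W),open("c2.pkl","wb"))
print(proj(S,h),proj(D,h),proj(W,h),proj(W,[618.4,159.7,254]))
big=np.zeros((600,800,3),np.uint8)
def crop(c,x,y,w,hh,k):
    im=cv2.cvtColor(c["image"],cv2.COLOR_RGB2BGR)[y:y+hh,x:x+w];return cv2.resize(im,(w*k,hh*k),interpolation=cv2.INTER_CUBIC)
big[:300,:400]=crop(S,270,170,100,75,4);big[:300,400:]=crop(D,230,180,100,75,4)
W_=crop(W,240,80,160,100,3);big[300:,:480]=W_
cv2.imwrite("pics/p2.png",big)
E
```

```text
[597.9217  75.473  438.5411] [-0.2273  0.1946 -0.0052  1.3516 -0.0002  1.5984 -0.4353] [[ 0.2014  0.9795 -0.0031]
 [ 0.9795 -0.2014  0.0005]
 [-0.0001 -0.0031 -1.    ]]
[319.7036 194.0613] [280.8715 203.4415] [317.8547 213.0751] [320.3712 139.1268]
```

View pics/p2.png

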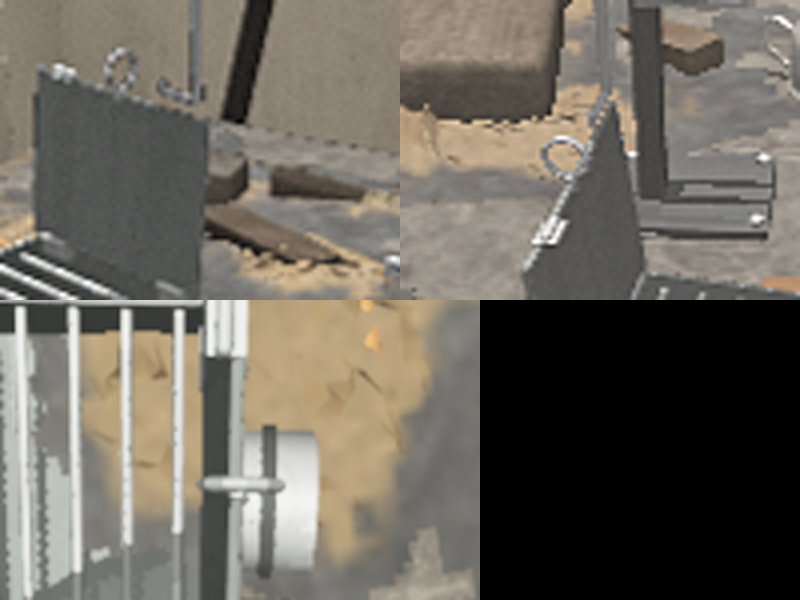

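```bash
python3 - <<'E'
from h import *
import pickle
S,D,W=pickle.load(open("c2.pkl","rb"))
o=[(S,299.9,186.6),(D,270.9,218.9),(W,320.4,141.0)]
E=tri(*o);print(E,[proj(c,E)-[u,v] for c,u,v in o],tri(*o[:2]))
s=ctrl.sense();R=np.array(s["orientation"]);p=np.array([597.92,75.47,438.54]);print(R.T@(E-(p+[0,0,-189.8])),s["eef_pos"])
print("pole from S", tri((S,319.6,192.9),(W,*proj(W,p-[0,0,189.8]))))
E
```

```text
[617.7322 158.4233 253.8714] [array([ 0.506 , -0.2677]), array([0.3238, 0.3253]), array([-0.374 , -0.6092])] [617.6774 159.1763 254.0382]
[85.2516  2.3117 -5.1881] [597.0731  71.017  440.2032]
pole from S [598.0966  75.953  252.2333]
```

Emit:
drive_tool([
  [[0.3, 0.09, 0, 0, 0, 0, 15], [0.4, 0, 0, 0, 0, 0, 15], [0.4, 0, 0, 0, 0, 0, 15], [0.4, 0, 0, 0, 0, 0, 15], [0.3, 0, 0, 0, 0, 0, 15], [0.1, 0, 0, 0, 0, 0, 15], [0, 0, 0, 0, 0, 0, 15], [0.1, 0, 0, 0, 0, 0, 15], [0.1, 0, 0, 0, 0, 0, 15], [0.1, 0, 0, 0, 0, 0, 15], [0.1, 0, 0, 0, 0, 0, 15], [0, 0, 0, 0, 0, 0, 15]],
])

```text
time_s: 7.48
eef_pos: [611.3, 127.8, 440.7]
orientation: [[0.205, 0.979, -0.0], [0.979, -0.205, 0.0], [0.0, -0.0, -1.0]]
ft_force: [0.2, 0.7, -1.8]
width: 23.6
finger_force: 60.0
```

Emit:
drive_tool([
  [[0.1, 0, 0, 0, 0, 0, 15], [0.1, 0, 0, 0, 0, 0, 15], [0.1, 0, 0, 0, 0, 0, 15], [0.1, 0, 0, 0, 0, 0, 15], [0.1, 0, 0, 0, 0, 0, 15], [0, 0, 0, 0, 0, 0, 15], [0, 0, 0, 0, 0, 0, 15], [0, 0, 0, 0, 0, 0, 15], [0, 0, 0, 0, 0, 0, 15]],
])

```text
time_s: 8.23
eef_pos: [613.8, 139.4, 440.8]
orientation: [[0.206, 0.979, 0.0], [0.979, -0.206, 0.0], [0.0, 0.0, -1.0]]
ft_force: [-0.2, 0.0, -1.1]
width: 23.5
finger_force: 60.0
```

```bash
python3 - <<'E'
from h import *
s=ctrl.sense();print(s["eef_pos"],s["ft_force"])
S,D=[ctrl.camera(n) for n in("scene","side")]
def crop(c,x,y,w,hh,k):
    im=cv2.cvtColor(c["image"],cv2.COLOR_RGB2BGR)[y:y+hh,x:x+w];return cv2.resize(im,(w*k,hh*k),interpolation=cv2.INTER_CUBIC)
cv2.imwrite("pics/p3.png",np.hstack([crop(S,280,165,40,50,8),crop(D,250,190,40,50,8)]))
E
```

```text
[613.849  139.3985 440.835 ] [-0.1794  0.0492 -1.1479]
```

View pics/p3.png

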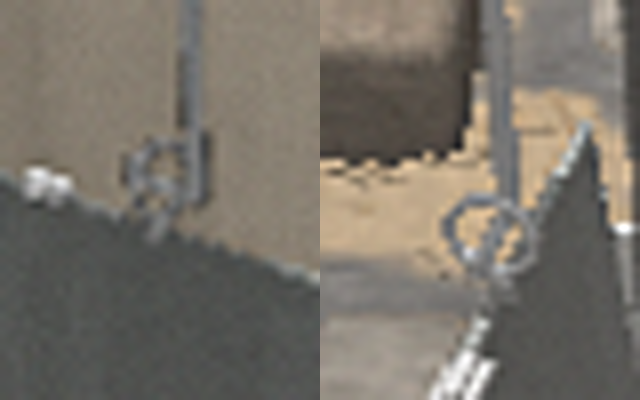

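Emit:
drive_tool([
  [[0, -0.06, 0, 0, 0, 0, 15], [0, -0.06, 0, 0, 0, 0, 15], [0, -0.06, 0, 0, 0, 0, 15], [0, -0.06, 0, 0, 0, 0, 15], [0, -0.06, 0, 0, 0, 0, 15], [0, -0.06, 0, 0, 0, 0, 15], [0, -0.06, 0, 0, 0, 0, 15], [0, -0.1, 0, 0, 0, 0, 15], [0, -0.13, 0, 0, 0, 0, 15], [0, -0.16, 0, 0, 0, 0, 15], [0, -0.2, 0, 0, 0, 0, 15], [0, -0.2, 0, 0, 0, 0, 15]],
])

```text
time_s: 9.33
eef_pos: [583.7, 145.9, 440.8]
orientation: [[0.205, 0.979, -0.0], [0.979, -0.205, 0.0], [0.0, -0.0, -1.0]]
ft_force: [1.5, 1.0, -2.1]
width: 23.0
finger_force: 60.0
```

```bash
python3 - <<'E'
from h import *
s=ctrl.sense();print(s["eef_pos"],s["ft_force"],s["wrist_torque"])
E
```

```text
[583.7301 145.8713 440.7524] [ 1.5434  1.0104 -2.1183] [-0.0828 -0.7553 -0.0252]
```

Emit:
drive_tool([
  [[0, -0.25, 0.03, 0, 0, 0, 15], [0, -0.25, 0.035, 0, 0, 0, 15], [0, -0.25, 0.045, 0, 0, 0, 15], [0, -0.25, 0.05, 0, 0, 0, 15], [0, -0.26, 0.06, 0, 0, 0, 15], [0, -0.24, 0.075, 0, 0, 0, 15], [0, -0.24, 0.085, 0, 0, 0, 15], [0, -0.24, 0.095, 0, 0, 0, 15], [0, -0.24, 0.1, 0, 0, 0, 15], [0, -0.23, 0.11, 0, 0, 0, 15]],
])

```text
time_s: 10.17
eef_pos: [523.6, 158.5, 423.4]
orientation: [[0.205, 0.979, -0.0], [0.979, -0.205, 0.0], [0.0, -0.0, -1.0]]
ft_force: [0.8, -0.4, -1.9]
width: 23.2
finger_force: 60.0
```

```bash
python3 - <<'E'
from h import *
s=ctrl.sense();print(s["eef_pos"],s["ft_force"],s["wrist_torque"])
S,D=[ctrl.camera(n) for n in("scene","side")]
def crop(c,x,y,w,hh,k):
    im=cv2.cvtColor(c["image"],cv2.COLOR_RGB2BGR)[y:y+hh,x:x+w];return cv2.resize(im,(w*k,hh*k),interpolation=cv2.INTER_CUBIC)
cv2.imwrite("pics/p4.png",np.hstack([crop(S,245,170,80,100,5),crop(D,265,190,80,100,5)]))
E
```

```text
[523.6466 158.4849 423.3995] [ 0.8204 -0.445  -1.9324] [-0.0598 -0.6282 -0.0561]
```

View pics/p4.png

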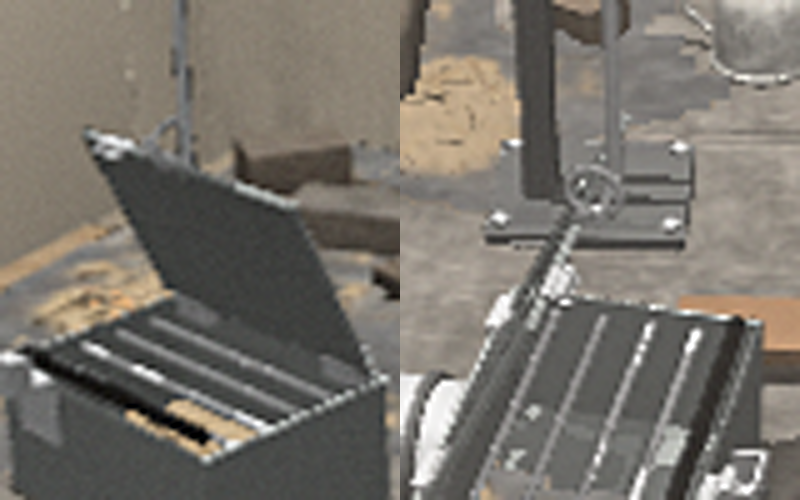

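Emit:
drive_tool([
  [[0, -0.22, 0.12, 0, 0, 0, 15], [0, -0.22, 0.13, 0, 0, 0, 15], [0, -0.215, 0.14, 0, 0, 0, 15], [0, -0.21, 0.145, 0, 0, 0, 15], [0, -0.21, 0.155, 0, 0, 0, 15], [0, -0.195, 0.165, 0, 0, 0, 15], [0, -0.19, 0.17, 0, 0, 0, 15], [0, -0.18, 0.18, 0, 0, 0, 15], [0, -0.18, 0.185, 0, 0, 0, 15], [0, -0.17, 0.19, 0, 0, 0, 15]],
])

```text
time_s: 11.1
eef_pos: [475.1, 168.7, 383.7]
orientation: [[0.205, 0.979, -0.0], [0.979, -0.205, 0.0], [-0.0, -0.0, -1.0]]
ft_force: [1.0, 0.2, -1.2]
width: 23.0
finger_force: 60.0
```

```bash
python3 - <<'E'
from h import *
s=ctrl.sense();print(s["eef_pos"],s["ft_force"],s["wrist_torque"])
E
```

```text
[475.1098 168.6588 383.6751] [ 0.9739  0.2016 -1.2189] [-0.0824 -0.3774  0.0204]
```

Emit:
drive_tool([
  [[0, -0.16, 0.2, 0, 0, 0, 15], [0, -0.15, 0.205, 0, 0, 0, 15], [0, -0.145, 0.21, 0, 0, 0, 15], [0, -0.135, 0.22, 0, 0, 0, 15], [0, -0.13, 0.22, 0, 0, 0, 15], [0, -0.12, 0.23, 0, 0, 0, 15], [0, -0.11, 0.23, 0, 0, 0, 15], [0, -0.1, 0.235, 0, 0, 0, 15], [0, -0.09, 0.24, 0, 0, 0, 15], [0, -0.08, 0.2, 0, 0, 0, 15], [0, 0, 0, 0, 0, 0, 15]],
])

```text
time_s: 12.02
eef_pos: [445.0, 174.8, 328.3]
orientation: [[0.205, 0.979, -0.001], [0.979, -0.205, -0.001], [-0.001, -0.001, -1.0]]
ft_force: [0.1, 0.0, -1.8]
width: 23.1
finger_force: 60.0
```

```bash
python3 - <<'E'
from h import *
s=ctrl.sense();print(s["eef_pos"],s["ft_force"],s["wrist_torque"])
S,D=[ctrl.camera(n) for n in("scene","side")]
def crop(c,x,y,w,hh,k):
    im=cv2.cvtColor(c["image"],cv2.COLOR_RGB2BGR)[y:y+hh,x:x+w];return cv2.resize(im,(w*k,hh*k),interpolation=cv2.INTER_CUBIC)
cv2.imwrite("pics/p5.png",np.hstack([crop(S,235,200,80,100,5),crop(D,280,220,80,100,5)]))
E
```

```text
[444.9623 174.7544 328.2979] [ 0.0656  0.0408 -1.7659] [0.0132 0.0129 0.0251]
```

View pics/p5.png

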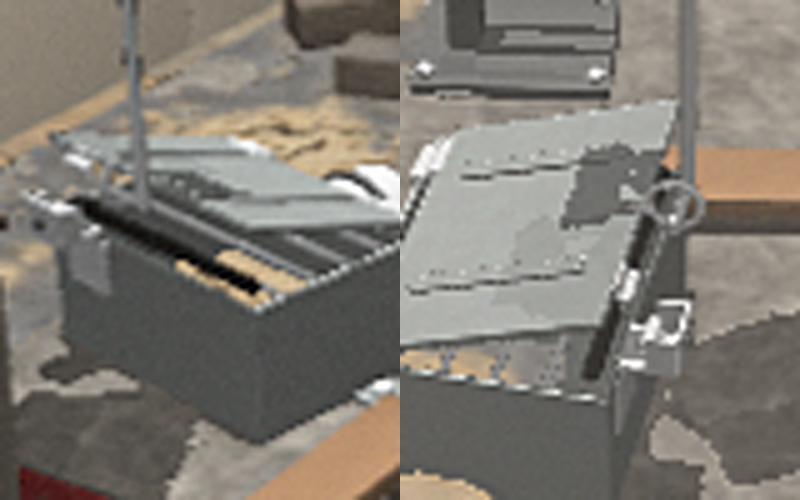

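Emit:
drive_tool([
  [[0, -0.025, 0.12, 0, 0, 0, 15], [0, -0.025, 0.12, 0, 0, 0, 15], [0, -0.02, 0.12, 0, 0, 0, 15], [0, -0.02, 0.12, 0, 0, 0, 15], [0, -0.02, 0.12, 0, 0, 0, 15], [0, -0.015, 0.12, 0, 0, 0, 15], [0, -0.015, 0.1, 0, 0, 0, 15], [0, -0.01, 0.1, 0, 0, 0, 15], [0, 0, 0, 0, 0, 0, 15]],
])

```text
time_s: 12.87
eef_pos: [441.9, 175.5, 305.9]
orientation: [[0.205, 0.979, -0.001], [0.979, -0.205, -0.0], [-0.0, -0.001, -1.0]]
ft_force: [-0.6, 0.9, -1.8]
width: 23.2
finger_force: 60.0
```

Emit:
drive_tool([
  [[0, 0, 0.04, 0, 0, 0, 15], [0, 0, 0.04, 0, 0, 0, 15], [0, 0, 0, 0, 0, 0, 15]],
])

```text
time_s: 13.12
eef_pos: [442.1, 175.6, 304.3]
orientation: [[0.205, 0.979, -0.0], [0.979, -0.205, 0.0], [0.0, -0.0, -1.0]]
ft_force: [0.1, 0.9, -2.0]
width: 23.0
finger_force: 60.0
```

Emit:
drive_tool([
  [[0, 0, 0.04, 0, 0, 0, 15], [0, 0, 0.04, 0, 0, 0, 15], [0, 0, 0.04, 0, 0, 0, 15], [0, 0, 0.04, 0, 0, 0, 15], [0, 0, 0.04, 0, 0, 0, 15]],
])

```text
time_s: 13.53
eef_pos: [442.1, 175.6, 299.4]
orientation: [[0.205, 0.979, 0.0], [0.979, -0.205, 0.0], [0.0, 0.0, -1.0]]
ft_force: [-0.5, -0.3, 1.2]
width: 23.4
finger_force: 60.0
```

Emit:
drive_tool([
  [[0, 0, 0.04, 0, 0, 0, 15], [0, 0, 0.04, 0, 0, 0, 15], [0, 0, 0.04, 0, 0, 0, 15]],
])

```text
time_s: 13.78
eef_pos: [442.5, 175.8, 297.1]
orientation: [[0.205, 0.979, 0.001], [0.979, -0.205, 0.001], [0.001, 0.001, -1.0]]
ft_force: [-0.7, -0.5, 7.1]
width: 23.1
finger_force: 60.0
```

Emit:
drive_tool([
  [[0, 0, 0.03, 0, 0, 0, 15], [0, 0, 0, 0, 0, 0, 15]],
])

```text
time_s: 13.95
eef_pos: [442.3, 175.7, 296.1]
orientation: [[0.205, 0.979, 0.001], [0.979, -0.205, 0.0], [0.001, 0.001, -1.0]]
ft_force: [-0.9, -0.3, 3.9]
width: 23.1
finger_force: 60.0
```

Emit:
drive_tool([
  [[0, 0, 0.03, 0, 0, 0, 15], [0, 0, 0, 0, 0, 0, 15]],
])

```text
time_s: 14.12
eef_pos: [442.2, 175.7, 295.1]
orientation: [[0.205, 0.979, 0.0], [0.979, -0.205, 0.0], [0.0, 0.0, -1.0]]
ft_force: [0.2, -0.7, 2.4]
width: 22.9
finger_force: 60.0
```

Emit:
drive_tool([
  [[0, 0, 0.03, 0, 0, 0, 15], [0, 0, 0.03, 0, 0, 0, 15], [0, 0, 0, 0, 0, 0, 15]],
])

```text
time_s: 14.37
eef_pos: [441.9, 175.5, 293.0]
orientation: [[0.205, 0.979, -0.001], [0.979, -0.205, -0.0], [-0.0, -0.001, -1.0]]
ft_force: [-0.4, -0.6, -0.8]
width: 23.3
finger_force: 60.0
```

Emit:
drive_tool([
  [[0, 0, 0.03, 0, 0, 0, 15], [0, 0, 0.03, 0, 0, 0, 15], [0, 0, 0, 0, 0, 0, 15]],
])

```text
time_s: 14.62
eef_pos: [442.0, 175.6, 291.7]
orientation: [[0.205, 0.979, -0.0], [0.979, -0.205, -0.0], [-0.0, -0.0, -1.0]]
ft_force: [-0.8, -0.3, -0.5]
width: 23.0
finger_force: 60.0
```

Emit:
drive_tool([
  [[0, 0, 0.03, 0, 0, 0, 15], [0, 0, 0.03, 0, 0, 0, 15], [0, 0, 0, 0, 0, 0, 15]],
])

```text
time_s: 14.87
eef_pos: [442.4, 175.7, 290.9]
orientation: [[0.205, 0.979, 0.001], [0.979, -0.205, 0.0], [0.001, 0.001, -1.0]]
ft_force: [-1.1, -1.8, 6.2]
width: 23.1
finger_force: 60.0
```

Emit:
drive_tool([
  [[0, 0, 0.03, 0, 0, 0, 15], [0, 0, 0, 0, 0, 0, 15]],
])

```text
time_s: 15.03
eef_pos: [442.7, 175.8, 290.6]
orientation: [[0.206, 0.979, 0.002], [0.979, -0.206, 0.001], [0.001, 0.001, -1.0]]
ft_force: [-0.9, -1.3, 10.5]
width: 23.1
finger_force: 60.0
```

Emit:
drive_tool([
  [[0, 0, 0.03, 0, 0, 0, 15], [0, 0, 0, 0, 0, 0, 15]],
])

```text
time_s: 15.2
eef_pos: [442.9, 175.9, 290.3]
orientation: [[0.206, 0.979, 0.002], [0.979, -0.206, 0.001], [0.002, 0.002, -1.0]]
ft_force: [-1.9, -1.8, 14.1]
width: 23.2
finger_force: 60.0
```

Emit:
drive_tool([
  [[0, 0, 0, 0, 0, 0, 15], [0, 0, -0.04, 0, 0, 0, 15], [0, 0, -0.04, 0, 0, 0, 15], [0, 0, -0.04, 0, 0, 0, 15], [0, 0, -0.04, 0, 0, 0, 15], [0, 0, -0.04, 0, 0, 0, 15], [0, 0, 0, 0, 0, 0, 15], [0, 0, 0, 0, 0, 0, 15]],
])

```text
time_s: 15.87
eef_pos: [442.1, 175.6, 293.8]
orientation: [[0.205, 0.979, -0.0], [0.979, -0.205, -0.0], [-0.0, -0.0, -1.0]]
ft_force: [0.3, 0.2, -0.9]
width: 23.3
finger_force: 60.0
```

```bash
python3 - <<'E'
from h import *
s=ctrl.sense();print(s["eef_pos"],s["ft_force"],s["wrist_torque"])
b=np.array([.205,.979,0])
E=s["eef_pos"]*[1,1,0]+b*18+[0,0,109.4]
S,D=[ctrl.camera(n) for n in("scene","side")];print(E,proj(S,E),proj(D,E))
import pickle;pickle.dump((S,D),open("c3.pkl","wb"))
E
```

```text
[442.0522 175.6267 293.8077] [ 0.3372  0.1691 -0.9073] [ 0.0126 -0.0147 -0.0449]
[445.7422 193.2487 109.4   ] [260.0303 247.1817] [336.9503 270.1084]
```

Emit:
drive_tool([
  [[0, 0, -0.05, 0, 0, 0, 15], [0, 0, -0.05, 0, 0, 0, 15], [0, 0, 0, 0, 0, 0, 15], [-0.1, 0, 0, 0, 0, 0, 15], [-0.1, 0, 0, 0, 0, 0, 15], [-0.1, 0, 0, 0, 0, 0, 15], [-0.1, 0, 0, 0, 0, 0, 15], [-0.1, 0, 0, 0, 0, 0, 15]],
])

```text
time_s: 16.63
eef_pos: [439.4, 163.0, 296.4]
orientation: [[0.206, 0.979, -0.0], [0.979, -0.206, -0.0], [-0.0, -0.0, -1.0]]
ft_force: [0.2, -0.3, -1.7]
width: 23.1
finger_force: 60.0
```

Emit:
drive_tool([
  [[-0.1, 0, 0, 0, 0, 0, 15], [-0.1, 0, 0, 0, 0, 0, 15], [-0.1, 0, 0, 0, 0, 0, 15]],
])

```text
time_s: 16.88
eef_pos: [437.9, 155.8, 296.4]
orientation: [[0.205, 0.979, 0.0], [0.979, -0.205, 0.0], [0.0, -0.0, -1.0]]
ft_force: [0.1, -1.1, -1.9]
width: 23.3
finger_force: 60.0
```

Emit:
drive_tool([
  [[-0.1, 0, 0, 0, 0, 0, 15], [-0.1, 0, 0, 0, 0, 0, 15], [-0.1, 0, 0, 0, 0, 0, 15]],
])

```text
time_s: 17.13
eef_pos: [436.3, 148.5, 296.4]
orientation: [[0.205, 0.979, -0.0], [0.979, -0.205, 0.0], [0.0, -0.0, -1.0]]
ft_force: [0.6, -0.4, -1.9]
width: 23.4
finger_force: 60.0
```

Emit:
drive_tool([
  [[-0.15, 0, 0, 0, 0, 0, 15], [-0.3, 0, 0, 0, 0, 0, 15], [-0.4, 0, 0, 0, 0, 0, 15], [-0.4, 0, 0, 0, 0, 0, 15], [-0.2, 0, 0, 0, 0, 0, 15], [0, 0, 0, 0, 0, 0, 15], [0, 0, 0, 0, 0, 0, 15]],
])

```text
time_s: 17.72
eef_pos: [429.0, 113.0, 296.6]
orientation: [[0.206, 0.979, 0.0], [0.979, -0.206, 0.0], [0.0, 0.0, -1.0]]
ft_force: [0.0, 1.3, -1.5]
width: 23.2
finger_force: 60.0
```

```bash
python3 - <<'E'
from h import *
import pickle
s=ctrl.sense();p=s["eef_pos"];print(p,s["ft_force"],s["orientation"])
S,D=[ctrl.camera(n) for n in("scene","side")]
S0,D0=pickle.load(open("c3.pkl","rb"))
# flap unchanged since the snap? compare on the flap region (side view)
d=np.abs(D["image"].astype(int)-D0["image"]).sum(2)
ys,xs=np.where(d[225:320,255:350]>60);print(len(xs),[np.percentile(xs,[5,50,95])+255,np.percentile(ys,[5,50,95])+225] if len(xs) else 0)
for a in(0,.05,.1,.16,.2):
    E=np.array([445.7,193.2,0])+[0,0,95+160*np.sin(a)];print(a,proj(D,E),proj(S,E))
E
```

```text
[428.989  112.9788 296.5706] [ 0.0099  1.2997 -1.4955] [[ 0.2061  0.9785  0.0003]
 [ 0.9785 -0.2061  0.0002]
 [ 0.0003  0.0003 -1.    ]]
1017 [array([317., 338., 348.]), array([233., 266., 308.])]
0 [336.934  274.1697] [260.4159 251.5152]
0.05 [336.9515 271.9134] [260.2042 249.1186]
0.1 [336.9691 269.6491] [259.9922 246.7158]
0.16 [336.9902 266.9292] [259.7382 243.8329]
0.2 [337.0043 265.119 ] [259.5696 241.9162]
```

Emit:
drive_tool([
  [[-0.5, 0, 0, 0, 0, 0, 15], [-0.9, 0, 0, 0, 0, 0, 15], [-0.9, 0.42, 0, 0, 0, 0, 15], [-0.9, 0.42, 0, 0, 0, 0, 15], [-0.9, 0.42, 0, 0, 0, 0, 15], [-0.9, 0.42, 0, 0, 0, 0, 15], [-0.9, 0.42, 0, 0, 0, 0, 15], [-0.9, 0.42, 0, 0, 0, 0, 15], [-0.9, 0.42, 0, 0, 0, 0, 15], [-0.9, 0.42, 0, 0, 0, 0, 15], [-0.8, 0, 0, 0, 0, 0, 15], [-0.39, 0, 0, 0, 0, 0, 15]],
])

```text
time_s: 18.82
eef_pos: [460.2, -146.3, 296.2]
orientation: [[0.208, 0.978, -0.001], [0.978, -0.208, -0.0], [-0.001, -0.001, -1.0]]
ft_force: [-0.5, -1.4, -1.0]
width: 23.1
finger_force: 60.0
```

Emit:
drive_tool([
  [[0, 0, 0.4, 0, 0, 0, 15], [0, 0, 0.5, 0, 0, 0, 15], [0, 0, 0.46, 0, 0, 0, 15], [0, 0, 0.3, 0, 0, 0, 15], [0, 0, 0, 0, 0, 0, 15], [0, 0, 0, 0, 0, 0, 15], [0, 0, 0, 0, 0, 0, 15]],
])

```text
time_s: 19.4
eef_pos: [461.2, -143.3, 255.3]
orientation: [[0.205, 0.979, 0.0], [0.979, -0.205, -0.0], [0.0, 0.0, -1.0]]
ft_force: [-0.4, 0.5, -1.2]
width: 23.4
finger_force: 60.0
```

```bash
python3 - <<'E'
from h import *
s=ctrl.sense();p=s["eef_pos"];R=np.array(s["orientation"]);print(p,s["ft_force"])
print(R.T@(np.array([526.4,-146.8,p[2]])-p)/25)
c=ctrl.camera("wrist");k=ctrl.camera("scene")
g=cv2.cvtColor(c["image"],cv2.COLOR_RGB2HSV)
# shaft seen by the scene camera against prediction: column of handle-coloured pixels
for z in(p[2]+44,p[2]-30):print(z,proj(k,[p[0],p[1],z]))
h=cv2.cvtColor(k["image"],cv2.COLOR_RGB2HSV);u,v=proj(k,[p[0],p[1],p[2]+0]).astype(int)
m=cv2.inRange(h,(8,100,110),(22,255,255))[v-40:v+40,u-25:u+25];ys,xs=np.where(m)
print(u,v,len(xs),xs.min()+u-25,xs.max()+u-25,ys.min()+v-40,ys.max()+v-40)
E
```

```text
[ 461.2157 -143.2961  255.3019] [-0.3865  0.4799 -1.178 ]
[0.3972 2.5807 0.0011]
299.3018524807553 [364.6811 205.1628]
225.30185248075531 [364.1427 232.6167]
364 221 317 358 370 206 236
```

Emit:
drive_tool([
  [[0.05, 0.25, 0, 0, 0, 0, 15], [0.06, 0.4, 0, 0, 0, 0, 15], [0.06, 0.4, 0, 0, 0, 0, 15], [0.06, 0.4, 0, 0, 0, 0, 15], [0.06, 0.4, 0, 0, 0, 0, 15], [0.06, 0.4, 0, 0, 0, 0, 15], [0.05, 0.23, 0, 0, 0, 0, 15], [0, 0.1, 0, 0, 0, 0, 15], [0, 0, 0, 0, 0, 0, 15], [0, 0, 0, 0, 0, 0, 15]],
])

```text
time_s: 20.33
eef_pos: [525.9, -147.1, 254.8]
orientation: [[0.206, 0.979, -0.0], [0.979, -0.206, -0.0], [-0.0, -0.0, -1.0]]
ft_force: [0.2, -0.3, -1.9]
width: 23.4
finger_force: 60.0
```

Emit:
drive_tool([
  [[0, 0, 0.1, 0, 0, 0, 15], [0, 0, 0.1, 0, 0, 0, 15], [0, 0, 0.1, 0, 0, 0, 15], [0, 0, 0.1, 0, 0, 0, 15], [0, 0, 0.1, 0, 0, 0, 15], [0, 0, 0, 0, 0, 0, 15]],
])

```text
time_s: 20.83
eef_pos: [525.8, -147.0, 241.9]
orientation: [[0.205, 0.979, -0.001], [0.979, -0.205, 0.0], [-0.0, -0.001, -1.0]]
ft_force: [0.0, -0.7, -2.0]
width: 23.2
finger_force: 60.0
```

Emit:
drive_tool([
  [[0, 0, 0.04, 0, 0, 0, 15], [0, 0, 0.03, 0, 0, 0, 15], [0, 0, 0, 0, 0, 0, 15]],
])

```text
time_s: 21.08
eef_pos: [526.1, -147.0, 240.6]
orientation: [[0.205, 0.979, -0.0], [0.979, -0.205, 0.0], [0.0, -0.0, -1.0]]
ft_force: [0.5, 0.7, -2.4]
width: 23.2
finger_force: 60.0
```

Emit:
drive_tool([
  [[0, 0, 0.02, 0, 0, 0, 15], [0, 0, 0, 0, 0, 0, 15]],
])

```text
time_s: 21.25
eef_pos: [526.1, -147.0, 240.1]
orientation: [[0.205, 0.979, -0.0], [0.979, -0.205, 0.0], [-0.0, -0.0, -1.0]]
ft_force: [-1.1, -0.6, -1.4]
width: 23.6
finger_force: 60.0
```

Emit:
drive_tool([
  [[0, 0, 0.03, 0, 0, 0, 15], [0, 0, 0, 0, 0, 0, 15]],
])

```text
time_s: 21.42
eef_pos: [526.3, -147.0, 239.8]
orientation: [[0.205, 0.979, 0.0], [0.979, -0.205, 0.0], [0.0, 0.0, -1.0]]
ft_force: [-1.6, 0.2, 4.3]
width: 23.4
finger_force: 60.0
```

Emit:
drive_tool([
  [[0, 0, 0.03, 0, 0, 0, 15], [0, 0, 0, 0, 0, 0, 15]],
])

```text
time_s: 21.58
eef_pos: [526.5, -147.1, 239.7]
orientation: [[0.206, 0.979, 0.001], [0.979, -0.206, 0.0], [0.0, 0.001, -1.0]]
ft_force: [-3.9, 0.4, 12.3]
width: 23.2
finger_force: 60.0
```

Emit:
drive_tool([
  [[0, 0, -0.05, 0, 0, 0, 15], [0, 0, 0, 0, 0, 0, 15], [0, 0, 0, 0, 0, 0, 50], [0, 0, 0, 0, 0, 0, 70], [0, 0, 0, 0, 0, 0, 94], [0, 0, 0, 0, 0, 0, 94], [0, 0, 0, 0, 0, 0, 94], [0, 0, 0, 0, 0, 0, 94], [0, 0, 0, 0, 0, 0, 94], [0, 0, 0, 0, 0, 0, 94], [0, 0, 0, 0, 0, 0, 94], [0, 0, 0, 0, 0, 0, 94]],
])

```text
time_s: 22.58
eef_pos: [526.1, -147.0, 239.9]
orientation: [[0.205, 0.979, -0.0], [0.979, -0.205, 0.0], [0.0, -0.0, -1.0]]
ft_force: [-0.6, -0.1, -0.5]
width: 86.5
finger_force: 0.0
```

Emit:
drive_tool([
  [[0, 0, -0.3, 0, 0, 0, 94], [0, 0, -0.6, 0, 0, 0, 94], [0, 0, -0.8, 0, 0, 0, 94], [0, 0, -0.8, 0, 0, 0, 94], [0, 0, -0.8, 0, 0, 0, 94], [0, 0, -0.8, 0, 0, 0, 94], [0, 0, -0.4, 0, 0, 0, 94], [0, 0, 0, 0, 0, 0, 94], [0, 0, 0, 0, 0, 0, 94], [0, 0, 0, 0, 0, 0, 94]],
])

```text
time_s: 23.42
eef_pos: [525.7, -146.9, 351.2]
orientation: [[0.205, 0.979, -0.002], [0.979, -0.205, 0.0], [-0.0, -0.002, -1.0]]
ft_force: [-1.1, -0.1, 0.2]
width: 93.8
finger_force: 0.0
```

```bash
python3 - <<'E'
from h import *
import pickle
s=ctrl.sense();print(s["eef_pos"],s["ft_force"],s["width"])
S,D,W=[ctrl.camera(n) for n in("scene","side","wrist")]
d0=pickle.load(open("c0.pkl","rb"))
def hand(c,x0,x1,y0,y1):
    m=cv2.inRange(cv2.cvtColor(c["image"],cv2.COLOR_RGB2HSV)[y0:y1,x0:x1],(8,100,110),(22,255,255));ys,xs=np.where(m);return len(xs),xs.mean()+x0,ys.mean()+y0
for n,c,b in(("scene",S,(366,386,198,236)),("side",D,(298,320,148,182))):
    print(n,hand(d0[n],*b),hand(c,*b))
    # ring: brightest blob rows near predicted eye
b=np.array([445.7,193.2,95.])
for a in(0,.05,.09,.13,.16):
    print(a,proj(D,b+[0,0,160*np.sin(a)]))
g=cv2.cvtColor(D["image"],cv2.COLOR_RGB2GRAY);print(g[258:284,324:350])
E
```

```text
[ 525.6613 -146.8962  351.2224] [-1.1162 -0.0912  0.2434] 93.79039584550264
scene (315, np.float64(376.247619047619), np.float64(218.26349206349207)) (316, np.float64(376.3354430379747), np.float64(218.3227848101266))
side (98, np.float64(308.1734693877551), np.float64(164.1326530612245)) (97, np.float64(308.12371134020617), np.float64(164.0721649484536))
0 [336.934  274.1697]
0.05 [336.9515 271.9134]
0.09 [336.9656 270.1023]
0.13 [336.9797 268.289 ]
0.16 [336.9902 266.9292]
[[206 192 202 174 178 179 177 178 178 179 191 103  56 105 151 155 150 153
  151 148 151 149 149 149 150 152]
 [ 72  68  66 119 174 177 178 174 176 182 187 109  75 112 150 152 156 156
  158 158 159 155 157 152 153 151]
 [187 188 190 187 181 178 177 173 170 187 131  86  77  80  81  77  79  79
   77  83  90  87  88  90  87  87]
 [177 179 177 179 174 177 176 179 175 185 110  77  81  79  86  84  85  81
   81  89  88  87  91  88  85  88]
 [177 177 175 174 179 175 174 179 180 180 107  80  80  80  80  82  83  82
   82  79  84  82  84  79  85  82]
 [178 176 176 176 178 177 176 176 190 125  84  79  84  79  84  81  82  83
 
[... 1514 characters left out ...]
40 148 150
  149 151 155 150 151 149 148 152]
 [179 179 182 192 107  66  80  81  78  76  74  78  74  83  82 132 141 141
  135 130 136 143 148 152 152 151]
 [178 181 185 192 111  78  79  78  69  79  79  78  78  85  66  76  78 126
  128 133 136 142 145 145 143 144]
 [180 180 194 133  88  81  78 125 221 250 251 247 235 225 146  87  80 132
  135 140 147 145 141 143 140 135]
 [179 179 185  94  58  69  76 100 110 108 103  97  92 255 143  78 135 139
  134 137 143 143 142 144 148 145]
 [179 177 186 218 111  67  73 102 111 112 112 111 120 215 115 134 141 141
  137 147 150 147 145 144 139 140]
 [180 182 220 141  83  64 139 227 138 111 113 110 207 174  93 134 139 137
  144 146 144 142 144 139 137 141]]
```

```bash
python3 -c "
from bench import ctrl
print(ctrl.hand_in())"
```

```text
the job is handed in; nothing more can be done
None
```

I've handed the job in, with no verdict returned: the flap went past the catch to a firm stop at about 0.08 rad by my estimate, under roughly 16 N, and the pole hangs back on its fork where it started. I saw no sign of contact with the slat, whetstone or oil can, though I took no separate measurement of them.

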